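# Turn a drying clay tile over on its stand

## Robot

A 6-joint arm with a two-finger parallel gripper is mounted at the origin on the work surface. World frame = base frame: x ahead of the robot, y to its left, z up, the work surface at z = 0. Lengths are in m, angles in rad, forces in N, time in s.
With the tool pointing down it reaches from about 0.275 to 0.875 m from the base axis. Payload 12.5 kg.
Tool frame: the origin (TCP) lies at the very end of the fingers, on their centre line; the grasp point (between the pads) lies 19 mm behind it; z points along the fingers, y is the line along which they close (so a half turn about z gives the same grasp; the last joint's range is limited). The gripper opens to 85 mm and grips with 20 to 120 N. Pads are 22 mm wide; open, the fingers measure 114 mm over their backs; the gripper's body (76 mm by 85 mm) begins 54 mm behind the grasp point. The pads swing forward as they close: fully open they stand 13 mm farther back than shut.
Start: joints at [-1.409, 0.351, 1.652, -0, 1.139, -0.085], TCP at [0.134, -0.533, 0.231] pointing down, gripper open.
Joint ranges: [-2.75, 2.75], [-0.79, 2.1], [0.01, 2.65], [-1.57, 4.71], [0.07, 3.14], [-2.87, 2.87]. Speed limits (rad/s): [2.22, 2.22, 2.79, 3.14, 3.14, 3.14].

## Interface

Orientations are given as a 3x3 rotation matrix whose columns are the frame's x, y, z axes.
In Python, from bench import manip gives the robot as it stands. Calls block until the motion is done:
- manip.move_ptp(position, orientation): joint-space move of the TCP to a pose.
- manip.move_l(position, attitude=None, max_speed=0.15): straight line of the TCP; attitude=None keeps the orientation; max_speed is the mean speed in m/s.
- manip.move_j(angles): joint-space move.
- manip.set_gripper(opening, effort=None): opening from 0.0 (shut) to 1.0 (fully open); effort is the grip in N (None keeps the last); returns when the fingers have stopped.
- manip.dwell(seconds).
- manip.inverse_kinematics(position, orientation): joint angles nearest the present ones, or None.
- manip.grab_frame(name): name is "side" or "top" or "wrist"; returns (picture, depth): 400x640x3 uint8, red, green, blue; 400x640 float32, m along the optical axis (not along the pixel's ray), 0 where there is no reading.
- manip.get_calibration(name): a dict with "camera_matrix" (3x3 intrinsics, pixels), "R" (3x3) and "t" (3): a world point X has camera coordinates R X + t. Camera axes: x right, y down, z forward; pixel columns grow to the right and rows downward; lengths in m; the calibration is good to about 2 mm. A picture is of the moment at which its call begins: read the wrist's pose just before it. get_calibration takes no time and is no camera call; for the wrist camera it gives the pose at the moment of the call.
A pose or a line that the arm cannot do raises manip.Unreachable and nothing moves.
- manip.sign_off(): hands the job in; it is judged then, once.
Trained networks look in the newest picture that a camera, given by its name, has taken for a name from the list of things; names that differ only in an ending like _2 or _b are one class to them, and where a whole thing is asked for, a point or a joint stands for the part that bears it (a point fixed in the world has none). Each returns a list of dicts, best first, with "confidence" (0 to 1); they miss things now and then, are a little off and sometimes report something else, mostly with a low value. They report only what shows in the picture. A call takes as long as a camera call. They do not tell look-alikes from the thing itself.
- manip.look_for(camera, name): "at" ([x, y, z] in m, in world coordinates, good to about 4 mm: the middle of the surface that is visible of it).
Readings, each from a call of its own:
- manip.current_time(): time.
- manip.current_qpos(): joint angles.
- manip.current_joint_vel(): joint speeds.
- manip.current_joint_torque(): joint torques, N m.
- manip.current_ee_pos(): TCP position.
- manip.current_tcp_rot(): TCP orientation.
- manip.current_force(): force on the tool from outside, world axes, zero at the start.
- manip.current_ft_torque(): the same for the moment, N m.
- manip.current_grip_width(): opening from 0.0 (shut) to 1.0 (fully open).
- manip.current_grip_force(): force on a finger pad.
Only numpy, scipy, OpenCV 4.12 (cv2) and the standard library are available. Lean on these libraries where they do the work, as an engineer would, in place of code of your own. Each camera call takes 0.05 s, during which the arm holds its last target. There are 200 camera calls.

## Task

The tall clay tile on the drying stand still has its smooth face showing. Its clay is only half dry: pinch it lightly by the top edge (about 10 newtons, and under 20), lift it clear and turn it over onto the stand's empty opposite slope, standing on the same edge, square and fully home on the ledge, leaning flat against the board with its ribbed back showing. Lower it gently, without a knock, keep hold of it until it stands on the ledge, then let go; do not disturb the short tile, the pot or the brush.

Things in the scene. Friction and masses are not known exactly. Their poses are not given: they have to be found in the camera images.
- stand: fixed wooden A-frame, 300 mm long (x, along the ridge), 180 mm wide, 109 mm high. Origin: centre of its underside on the bench, z up. Its +y and -y sides are plywood boards leaning inwards, 35 degrees from vertical, each 90 mm from ledge up to the 20 mm wide ridge. The tiles start on the -y slope
- free_ledge (a point): middle of the empty ledge, in the corner where ledge and the face of the +y board meet: 62 mm to +y of the stand's middle line, 35 mm above the bench; axes as the stand's. Both ledges are alike, 300 mm long and square to their board: 19 mm deep up to a lip 6 mm high and 5 mm thick
- tall_tile: tile to turn over: grey clay, 100 mm wide, 150 mm high, 10 mm thick, 0.27 kg. One face smooth, darker ribs on the back. Origin: middle of its lower edge, mid thickness; x along the width, y up to the top edge, z out of the smooth face. Stands on the -y ledge, smooth face out, its top 60 mm (along the tile) past the ridge
- short_tile: a bystander on the same slope, at one end of it (the tall tile is at the other): a clay tile 80 mm wide, 105 mm high, 10 mm thick, already turned, ribbed back out. Origin: middle of its lower edge; x along the width, y up the tile, z out of its ribbed back
- pot: a bystander: small dark round pot, 100 mm wide, 66 mm high, origin under its base, standing on a low metal turntable of 170 mm diameter and 50 mm height
- brush: a bystander: a brush lying on the bench, about 200 mm long along its x
Not all that is in view belongs to the job. Leave any pink look-alike of the tall_tile alone.

How it is judged:
By the outcome, as a careful person would: the job done as asked, in the order asked, and still so for the second after the job is handed in, with the robot touching nothing.
It also fails if it takes over 42 s, if anything falls off the work surface, if the arm or the gripper's body presses on something with over 40 N, if the wrist force passes 120 N, or if a joint passes its speed limit or range.

## Working session

There is one attempt and no reset: what is moved stays moved. The work goes in short steps, each a Python script; the robot and the scene stay as the last script left them, time stands still between calls to the robot, and variables do not carry over. Pictures are saved under pics/ and viewed, at most 10 in all, crops included, and the job is handed in when it is done.

```bash
ls; mkdir -p pics
python3 - <<'E'
from bench import manip
import cv2,numpy as np
ims=[]
for c in ["side","top"]:
    p,d=manip.grab_frame(c); ims.append(p); np.savez(f"/tmp/{c}.npz",p=p,d=d,**manip.get_calibration(c))
    cv2.imwrite(f"pics/{c}0.png",p[:,:,::-1])
    for n in ["stand","free_ledge","tall_tile","short_tile","pot","brush"]:
        try: print(c,n,[(np.round(r["at"],3),round(r["confidence"],2)) for r in manip.look_for(c,n)])
        except Exception as e: print(c,n,e)
print(manip.current_time())
E
```

```text
pics
side stand [(array([ 0.507, -0.046,  0.065]), 0.64)]
side free_ledge []
side tall_tile [(array([ 0.706, -0.33 ,  0.013]), 0.85), (array([0.82 , 0.024, 0.01 ]), 0.75), (array([ 0.567, -0.082,  0.16 ]), 0.73)]
side short_tile [(array([ 0.496, -0.352,  0.02 ]), 0.61), (array([ 0.436, -0.058,  0.123]), 0.5)]
side pot []
side brush [(array([ 0.501, -0.352,  0.019]), 0.96)]
top stand [(array([ 0.515, -0.056,  0.056]), 0.67)]
top free_ledge [(array([ 0.516, -0.049,  0.052]), 0.97)]
top tall_tile [(array([ 0.589, -0.114,  0.107]), 0.98), (array([0.824, 0.016, 0.009]), 0.89)]
top short_tile [(array([ 0.444, -0.086,  0.09 ]), 0.65), (array([ 0.517, -0.05 ,  0.055]), 0.34)]
top pot [(array([0.507, 0.371, 0.099]), 0.9), (array([ 0.588, -0.114,  0.111]), 0.5)]
top brush [(array([ 0.502, -0.351,  0.021]), 0.97)]
0.7
```

View pics/top0.png

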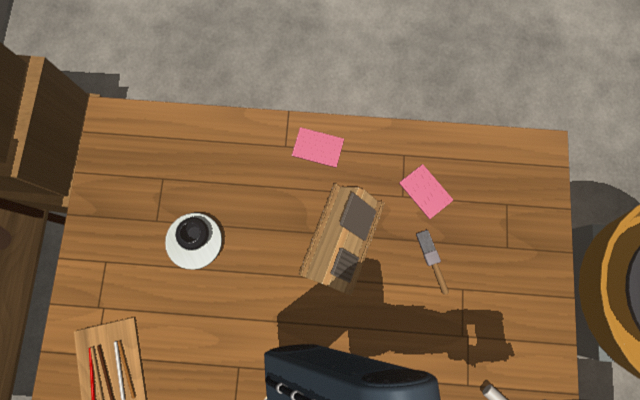

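View pics/side0.png

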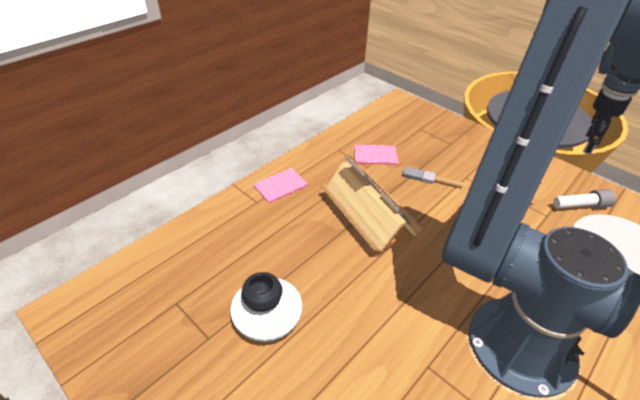

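Both views show the A-frame near (340,235) in the top view. The grey tall tile is at (357,212) at its far end and the short ribbed tile at (346,264). The pot is left at (193,238), the brush at (430,260), and two pink decoys lie flat. Next I'll take a close look with the wrist camera.

```bash
cat > h.py <<'E'
from bench import manip
import numpy as np
def cloud(c):
    cal=manip.get_calibration(c); p,d=manip.grab_frame(c)
    v,u=np.nonzero(d>0); K=np.array(cal["camera_matrix"]); z=d[v,u]
    P=np.c_[(u-K[0,2])/K[0,0]*z,(v-K[1,2])/K[1,1]*z,z]
    return p,d,(P-np.array(cal["t"]))@np.array(cal["R"]),np.c_[u,v],cal
def Rt(yaw,tilt,s=1):
    """tool z in stand yz plane; tilt>0 -> z leans to stand +y; s: sign of tool y"""
    ex=np.array([np.cos(yaw),np.sin(yaw),0]); ey=np.array([-np.sin(yaw),np.cos(yaw),0]); ez=np.array([0,0,1.])
    z=np.sin(tilt)*ey-np.cos(tilt)*ez
    y=s*(np.cos(tilt)*ey+np.sin(tilt)*ez)
    return np.c_[np.cross(y,z),y,z]
E
python3 - <<'E'
from h import *
import cv2
print(manip.current_tcp_rot().round(2) if hasattr(manip.current_tcp_rot(),'round') else manip.current_tcp_rot())
cal=manip.get_calibration("wrist"); R=np.array(cal["R"]);C=-R.T@np.array(cal["t"])
Rr=np.array(manip.current_tcp_rot()); print("cam in tool",Rr.T@(C-np.array(manip.current_ee_pos())),(Rr.T@R.T).round(2),np.array(cal["camera_matrix"]).round())
for s in (1,-1):
  for t in (-35,0,35):
    print(s,t,[None if q is None else np.round(q,2) for q in [manip.inverse_kinematics([0.55,-0.05,0.25],Rt(-0.3,np.radians(t),s))]])
  print(manip.inverse_kinematics([0.52,-0.08,0.42],Rt(-0.3,0,s)))
E
```

```text
[[ 0.97  0.24  0.  ]
 [ 0.24 -0.97  0.  ]
 [ 0.   -0.   -1.  ]]
cam in tool [ 0.08064506 -0.00204111 -0.14338296] [[-0.   -0.95 -0.31]
 [ 1.    0.   -0.  ]
 [ 0.   -0.31  0.95]] [[332.   0. 315.]
 [  0. 332. 197.]
 [  0.   0.   1.]]
1 -35 [array([ 0.08,  0.48,  1.54, -0.57,  1.41, -1.01])]
1 0 [array([-0.17,  0.34,  1.62, -0.  ,  1.18, -1.45])]
1 35 [array([-0.45,  0.37,  1.7 ,  0.64,  1.25, -1.99])]
[-2.41148042e-01  1.80742111e-01  1.41856126e+00 -4.44089210e-16
  1.54228928e+00 -1.51194437e+00]
-1 -35 [array([ 0.08,  0.48,  1.54, -0.57,  1.41,  2.13])]
-1 0 [array([-0.17,  0.34,  1.62, -0.  ,  1.18,  1.7 ])]
-1 35 [array([-0.45,  0.37,  1.7 ,  0.64,  1.25,  1.15])]
[-2.41148042e-01  1.80742111e-01  1.41856126e+00 -4.44089210e-16
  1.54228928e+00  1.62964828e+00]
```

Run:
```python
from h import *
import cv2
manip.move_ptp([0.46,-0.03,0.33],Rt(-0.3,0,1))
p,d,X,uv,cal=cloud("wrist"); np.savez("/tmp/w1.npz",p=p,d=d,X=X,uv=uv)
cv2.imwrite("pics/w1.png",p[:,:,::-1])
for n in ["stand","free_ledge","tall_tile","short_tile"]:
    print(n,[(np.round(r["at"],3),round(r["confidence"],2)) for r in manip.look_for("wrist",n)])
print(manip.current_time())
```

```text
stand [(array([ 0.508, -0.046,  0.06 ]), 0.71)]
free_ledge [(array([ 0.5  , -0.043,  0.054]), 0.7)]
tall_tile [(array([ 0.726, -0.286,  0.009]), 0.94), (array([ 0.584, -0.102,  0.122]), 0.89), (array([ 0.814, -0.001,  0.007]), 0.63)]
short_tile [(array([ 0.445, -0.078,  0.099]), 0.83)]
3.125
```

View pics/w1.png

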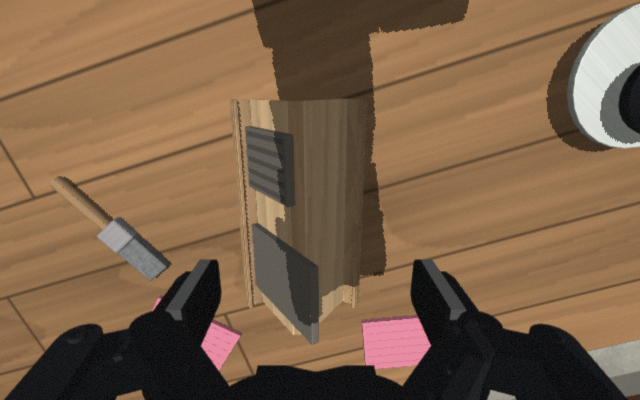

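```bash
cat > fit.py <<'E'
from h import *
from scipy.optimize import least_squares
f=np.load("/tmp/w1.npz");p=f["p"];X=f["X"];uv=f["uv"]
S,C=np.sin(np.radians(35)),np.cos(np.radians(35))
rgb=p[uv[:,1],uv[:,0]].astype(float); u,v=uv.T
sat=rgb.max(1)-rgb.min(1)
roi=(X[:,2]>0.02)&(np.hypot(X[:,0]-.51,X[:,1]+.05)<0.22)&(X[:,2]<0.2)
grey=roi&(sat<22)&(u>235)&(u<330)&(v>110)&(v<350)
wood=roi&(sat>30)
def loc(q,P):
    c,s=np.cos(q[2]),np.sin(q[2]); D=P-np.array([q[0],q[1],0]); return np.c_[c*D[:,0]+s*D[:,1],-s*D[:,0]+c*D[:,1],D[:,2]]
W=X[wood]
q=np.array([.51,-.05,-.3,0.])
for it in range(4):
    L=loc(q,W); tol=[.03,.015,.008,.006][it]
    def res(q,W,sg):
        L=loc(q,W); return (sg*L[:,1]-.062)*C+(L[:,2]-q[3]-.035)*S
    A=W[(abs(res(q,W,1))<tol)&(L[:,2]>.05)&(L[:,2]<.1)&(L[:,1]>0)];
    B=W[(abs(res(q,W,-1))<tol)&(L[:,2]>.05)&(L[:,2]<.1)&(L[:,1]<0)]
    q=least_squares(lambda q:np.r_[res(q,A,1),res(q,B,-1),(q[0]-.51)],q,loss="soft_l1",f_scale=.002).x
print("n",len(A),len(B))
L=loc(q,A); x0,x1=np.percentile(L[:,0],[.5,99.5]); print("x ext",x0,x1)
dx=(x0+x1)/2; q[0]+=dx*np.cos(q[2]); q[1]+=dx*np.sin(q[2]); print("stand",q)
G=loc(q,X[grey]); 
for nm,m in (("tall",G[:,0]>0),("short",G[:,0]<0)):
    T=G[m]; n=(-T[:,1]-.062)*C+(T[:,2]-q[3]-.035)*S; w=(T[:,1]+.062)*S+(T[:,2]-q[3]-.035)*C
    k=abs(n-np.median(n))<.004
    print(nm,len(T),"normal",np.percentile(n,[5,50,95]).round(4),"x",np.percentile(T[k,0],[1,50,99]).round(4),"along",np.percentile(w[k],[1,99]).round(4))
E
python3 fit.py
```

```text
n 5343 1689
x ext -0.1256545492520881 0.17044280808210718
stand [ 5.31410851e-01 -7.22201172e-02 -2.97432287e-01  5.04753563e-05]
tall 4661 normal [0.0036 0.0099 0.0105] x [0.0191 0.0635 0.1162] along [0.0061 0.1511]
short 3118 normal [0.0035 0.0101 0.0109] x [-0.1154 -0.0785 -0.0376] along [0.0053 0.1063]
```

The wrist view shows the tall tile at (290,280), the short ribbed tile at (270,165), and the empty +y board at (330,190). The fit gives the stand at (0.531,-0.072) with yaw -0.297, and the tall tile centred at stand x=0.068, home on its ledge. Now I'll check the whole path, approach and grip.

```bash
cat >> h.py <<'E'
S,C=np.sin(np.radians(35)),np.cos(np.radians(35))
YAW=-0.2974; O=np.array([.5314,-.0722,0]); XT=0.068; GW=0.114
EX=np.array([np.cos(YAW),np.sin(YAW),0]); EY=np.array([-np.sin(YAW),np.cos(YAW),0]); EZ=np.array([0,0,1.])
def bottom(side,w,n):  # side -1/+1, w up board, n out of board (mid thickness)
    return np.array([side*(.062-S*w+C*n), .035+C*w+S*n])
def pose(b,tilt): # tilt = stand angle; tool z leans tilt to +y
    R=Rt(YAW,tilt,1); P=O+XT*EX+b[0]*EY+b[1]*EZ - GW*R[:,2]
    return P,R
A35=np.radians(35)
PATH=[(bottom(-1,.10,.005),-A35),(bottom(-1,0,.005),-A35),(bottom(-1,.03,.010),-A35),(bottom(-1,.115,.03),-A35),
      (np.array([0,.165]),0.),(bottom(1,.115,.02),A35),(bottom(1,.012,.010),A35),(bottom(1,0,.005),A35)]
def fext(f0): 
    f=np.array(manip.current_force())-f0; up=-S*EY+C*EZ; no=C*EY+S*EZ
    return np.array([f@EX,f@up,f@no])
E
python3 - <<'E'
from h import *
import sys
for b,t in PATH:
    q=manip.inverse_kinematics(*pose(b,t)); print(np.round(pose(b,t)[0],3),None if q is None else np.round(q,2))
    if q is None: sys.exit()
manip.set_gripper(0.5,20)
P,R=pose(*PATH[0]); manip.move_ptp(P,R)
P,R=pose(*PATH[1]); manip.move_l(P+R@[0,0,-.02],R,0.12); manip.move_l(P,R,0.05)
print("F",np.round(manip.current_force(),2),"err",np.array(manip.current_ee_pos())-P,manip.current_time())
for o in (.25,.18,.15,.135):
    manip.set_gripper(o,20); print(o,round(manip.current_grip_width(),4),round(manip.current_grip_force(),2),np.round(manip.current_force(),2))
    if manip.current_grip_force()>1: break
print(manip.current_time())
import cv2
p,d=manip.grab_frame("wrist"); cv2.imwrite("pics/w2.png",p[:,:,::-1])
E
```

```text
[ 0.613 -0.038  0.213] [ 0.09  0.63  1.38 -0.57  1.42 -1.01]
[ 0.596 -0.093  0.131] [ 0.01  0.69  1.51 -0.62  1.23 -0.97]
[ 0.6   -0.08   0.159] [ 0.03  0.66  1.48 -0.6   1.28 -0.99]
[ 0.61  -0.049  0.24 ] [ 0.08  0.59  1.38 -0.57  1.45 -1.05]
[ 0.596 -0.092  0.279] [-0.23  0.41  1.45 -0.    1.29 -1.5 ]
[ 0.581 -0.143  0.234] [-0.57  0.5   1.54  0.6   1.34 -2.06]
[ 0.596 -0.094  0.144] [-0.49  0.6   1.62  0.67  1.15 -2.12]
[ 0.597 -0.091  0.131] [-0.48  0.62  1.63  0.68  1.12 -2.13]
F [0.35 0.07 0.81] err [-2.51414979e-05 -7.00550460e-05 -1.15498879e-04] 5.7917
0.25 0.2501 0.0 [ 0.11 -0.71 -0.3 ]
0.18 0.1827 0.0 [-0.06  0.17 -0.04]
0.15 0.1472 1.07 [-0.29 -0.78  1.57]
6.5833
```

View pics/w2.png

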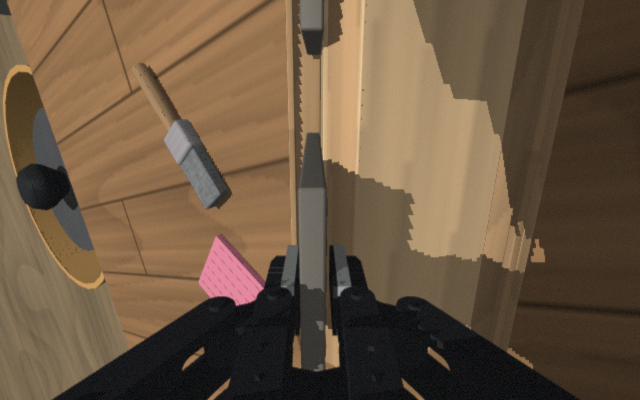

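The tile edge, at (313,135–370), sits between the pads at (290,270) and (338,270), nearly touching. I'll keep closing in small steps.

Run:
```python
from h import *
for o in np.arange(.14,.03,-.007):
    manip.set_gripper(o,20); g=manip.current_grip_force(); print(round(o,3),round(manip.current_grip_width(),4),round(g,2),np.round(manip.current_force(),1))
    if g>8.5: break
print(manip.current_time())
```

```text
0.14 0.1357 2.19 [-1.4 -1.7  4.3]
0.133 0.1406 2.45 [-1.6 -1.2  5.3]
0.126 0.1283 5.32 [-1.  -1.   5.4]
0.119 0.1255 14.07 [-2.8 -2.2  5.7]
7.5
```

Run:
```python
from h import *
manip.set_gripper(.121,20)
for _ in range(3): print(round(manip.current_grip_width(),4),round(manip.current_grip_force(),2)); manip.dwell(.05)
n=-C*EY+S*EZ; u=S*EY+C*EZ
P,R=pose(*PATH[1]); manip.move_l(P+.001*n+.004*u,R,.03)
print(round(manip.current_grip_force(),2),np.round(manip.current_force(),1))
P,R=pose(*PATH[2]); manip.move_l(P,R,.06)
print(round(manip.current_grip_force(),2),np.round(manip.current_force(),1))
P,R=pose(*PATH[3]); manip.move_l(P,R,.12); manip.dwell(.2)
print(round(manip.current_grip_force(),2),round(manip.current_grip_width(),4),np.round(manip.current_force(),1),manip.current_time())
import cv2
for c in("side","wrist"):
    p,d=manip.grab_frame(c); cv2.imwrite(f"pics/{c}3.png",p[:,:,::-1] if c=="wrist" else cv2.resize(p[100:300,240:500,::-1],None,fx=3,fy=3))
```

```text
0.1256 14.07
0.1241 14.07
0.1205 14.07
3.79 [-2.3 -2.4  2.6]
0.44 [ 0.6  0.7 -0.1]
0.0 0.1209 [-1.2 -0.2 -1.1] 9.8167
```

View pics/side3.png

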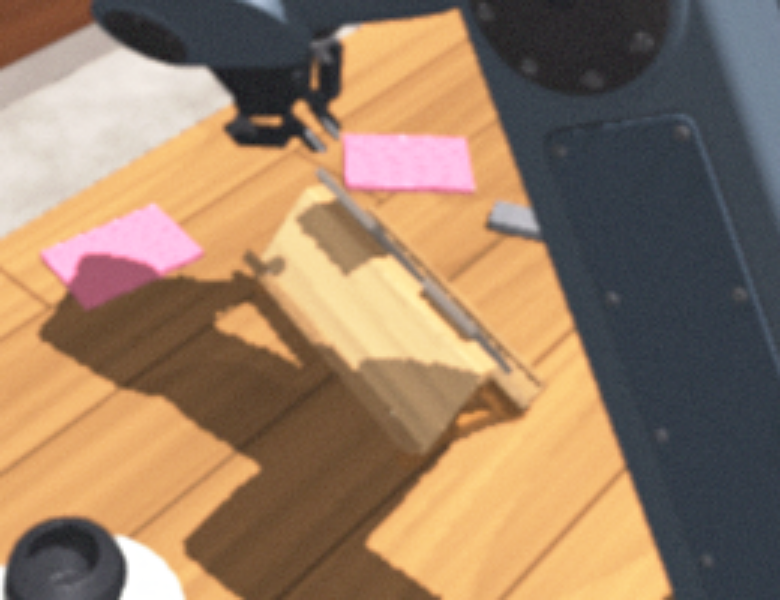

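The side view shows the pads empty at (320,140) and the tile still on its slope at (350,205). The slightly loosened grip slipped off. I'll check the tile's pose numerically, then regrip without reopening.

Run:
```python
from h import *
manip.set_gripper(.3,20)
def tile(tag):
    p,d,X,uv,_=cloud("wrist"); rgb=p[uv[:,1],uv[:,0]].astype(float); sat=np.ptp(rgb,axis=1)
    D=X-O; T=np.c_[D@EX,D@EY,D[:,2]]; n=(-T[:,1]-.062)*C+(T[:,2]-.035)*S; w=(T[:,1]+.062)*S+(T[:,2]-.035)*C
    k=(sat<22)&(n>-.003)&(n<.018)&(w>.003)&(w<.18)&(T[:,0]>-.01)&(T[:,0]<.14)
    m=k&(w>.05)
    print(tag,k.sum(),"n",np.percentile(n[m],[5,25,50,75,95]).round(4),"x",np.percentile(T[k,0],[1,99]).round(4),"w",np.percentile(w[k],[1,99]).round(4))
P,R=pose(*PATH[3]); tile("here")
manip.move_ptp(P-.09*EX+[0,0,.06]-.07*EY,Rt(YAW,0,1)); tile("back")
print(manip.current_time())
import cv2
p,d=manip.grab_frame("wrist"); cv2.imwrite(f"pics/w4.png",p[:,:,::-1])
```

```text
here 2885 n [0.001  0.0042 0.0081 0.01   0.0102] x [0.0188 0.113 ] w [0.0148 0.1519]
back 5593 n [0.005  0.0097 0.01   0.0103 0.0108] x [0.0186 0.1164] w [0.006 0.151]
10.925
```

View pics/w4.png

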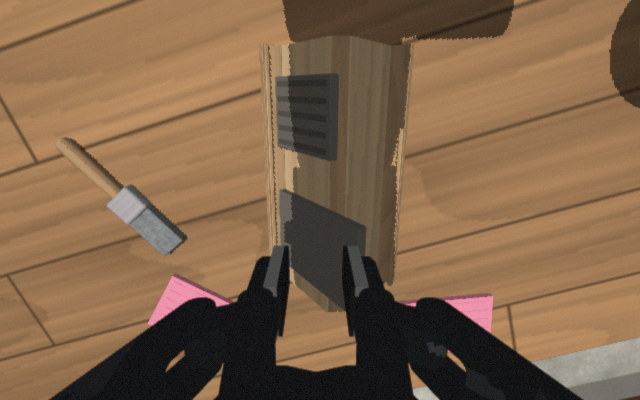

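The tile is unchanged, home on its ledge at (320,250). I'll regrip with a 1.2 mm outward correction.

Run:
```python
from h import *
b,t=bottom(-1,0,.0062),-A35
P,R=pose(b,t)
manip.move_ptp(P+R@[0,0,-.07],R); manip.move_l(P,R,.09)
f0=np.array(manip.current_force()); n=-C*EY+S*EZ; u=S*EY+C*EZ
def rd(): return round(manip.current_grip_width(),4),round(manip.current_grip_force(),2)
manip.set_gripper(.15,20); print(rd())
for o in np.arange(.13,.06,-.003):
    manip.set_gripper(o,20); r=rd(); f=np.array(manip.current_force())-f0
    print(round(o,3),r,"n,u",round(f@n,1),round(f@u,1))
    if r[1]>9: break
manip.dwell(.15); print(rd(),manip.current_time())
```

```text
(0.1549, 0.0)
0.13 (0.1329, 0.08) n,u -0.2 0.3
0.127 (0.1259, 0.53) n,u 0.2 0.9
0.124 (0.1243, 1.21) n,u 0.6 0.6
0.121 (0.1185, 2.08) n,u 4.2 1.9
0.118 (0.1186, 3.17) n,u 4.9 2.4
0.115 (0.1172, 8.07) n,u 4.7 2.2
0.112 (0.1164, 13.72) n,u 4.8 3.4
(0.1165, 13.72) 14.5417
```

Run:
```python
from h import *
def rd(s=""): print(s,round(manip.current_grip_width(),4),round(manip.current_grip_force(),2),np.round(manip.current_force(),1),round(manip.current_time(),2))
for w,n in ((.0,.0070),(.006,.0075),(.012,.008)):
    P,R=pose(bottom(-1,w,n),-A35); manip.move_l(P,R,.04); rd()
```

```text
0.1152 13.15 [-0.5  0.4  3.9] 14.79
 0.1093 12.81 [-0.2 -0.9 -2.5] 15.09
 0.112 12.81 [ 0.  -0.1 -3.5] 15.39
```

It's held, with a grip of about 12.8 N and the tile's weight on the wrist. I'll carry it over.

Run:
```python
from h import *
import cv2
def rd(s=""): print(s,round(manip.current_grip_width(),4),round(manip.current_grip_force(),2),np.round(manip.current_force(),1),round(manip.current_time(),2))
P,R=pose(bottom(-1,.04,.014),-A35); manip.move_l(P,R,.08); rd()
for (b,t),v in zip(PATH[3:6],(.12,.07,.07)):
    P,R=pose(b,t); manip.move_l(P,R,v); rd()
manip.dwell(.2); rd()
p,d,X,uv,_=cloud("wrist"); np.savez("/tmp/w5.npz",p=p,d=d,X=X,uv=uv)
s=manip.grab_frame("side")[0]
cv2.imwrite("pics/m5.png",np.vstack([p[100:,120:520],s[60:320,200:600]])[:,:,::-1])
```

```text
0.1143 12.83 [ 0.1  0.4 -2.5] 15.9
 0.1146 12.83 [ 0.9  0.8 -3.3] 16.69
 0.1133 12.71 [-0.6  0.7 -3.2] 17.69
 0.1148 12.77 [-0.2 -0.4 -2.1] 18.83
 0.1135 12.78 [-1.7  0.2 -3.2] 19.03
```

View pics/m5.png

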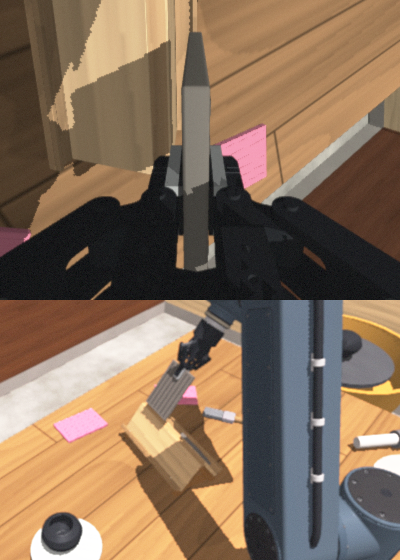

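The held tile shows square in the wrist view, and in the side view its ribs face +y above the empty slope. I'll lower it under force watch.

```bash
cat >> h.py <<'E'
def favg(f0,k=5):
    r=[]
    for _ in range(k): r.append(fext(f0)); manip.dwell(.02)
    return np.mean(r,0)
E
python3 - <<'E'
from h import *
def go(w,n,v): P,R=pose(bottom(1,w,n),A35); manip.move_l(P,R,v)
go(.06,.013,.08); go(.008,.012,.06)
manip.dwell(.1)
f0=np.mean([manip.current_force() for _ in range(1)],0)
r=[]
for _ in range(8): r.append(manip.current_force()); manip.dwell(.02)
f0=np.mean(r,0); np.save("/tmp/f0.npy",f0)
n=.012
go(.008,.008,.03); n=.008
for n in np.arange(.008,.0025,-.0007):
    go(.008,n,.02); f=favg(f0); print("n",round(n,4),f.round(1))
    if f[2]>1.8: break
n_hit=n; np.save("/tmp/n.npy",n)
print(manip.current_time(),manip.current_grip_force())
E
```

```text
n 0.008 [0.3 0.3 0.4]
n 0.0073 [0.  0.4 0.4]
n 0.0066 [-0.7 -0.3  0.4]
n 0.0059 [-0.2  0.3  0.3]
n 0.0052 [-0.4  0.2  0.6]
n 0.0045 [-0.4  0.1  0.4]
n 0.0038 [-0.5 -0.2  0.3]
n 0.0031 [-0.2  0.2  0.5]
24.175 12.80640184879303
```

Run:
```python
from h import *
f0=np.load("/tmp/f0.npy")
def go(w,n,v): P,R=pose(bottom(1,w,n),A35); manip.move_l(P,R,v)
for n in np.arange(.0024,-.0031,-.0008):
    go(.008,n,.03); f=favg(f0,4); print("n",round(n,4),f.round(1))
    if f[2]>1.5: break
np.save("/tmp/n.npy",n)
print(manip.current_time(),manip.current_grip_force())
import cv2
p,d,X,uv,_=cloud("wrist"); np.savez("/tmp/w6.npz",p=p,d=d,X=X,uv=uv)
s=manip.grab_frame("side")[0]; 
cv2.imwrite("pics/m6.png",np.vstack([p[:,120:520][:300],cv2.resize(s[120:270,300:500],(400,300))])[:,:,::-1])
```

```text
n 0.0024 [-0.4  0.2  2.2]
24.4917 12.909051328897476
```

View pics/m6.png

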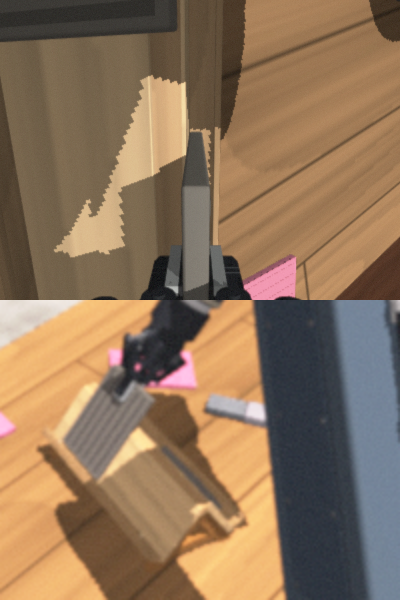

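The tile, seen edge-on at (196,200), lies along the board. The side view shows its ribs out, just above the ledge, and board contact is confirmed. Final lowering next.

Run:
```python
from h import *
f0=np.load("/tmp/f0.npy"); n=float(np.load("/tmp/n.npy"))+.0004
def go(w,n,v): P,R=pose(bottom(1,w,n),A35); manip.move_l(P,R,v)
go(.003,n,.02)
for w in np.arange(.0023,-.0045,-.0006):
    go(w,n,.015); f=favg(f0,3); print("w",round(w,4),f.round(1))
    if f[1]>2.2: break
go(w,n-.0006,.01); print(favg(f0).round(1),manip.current_grip_force(),manip.current_time()); np.save("/tmp/wn.npy",[w,n-.0006])
```

```text
w 0.0023 [-2.3  9.9  1.4]
[-2.3 10.1  3.2] 14.426572769880295 25.625
```

Run:
```python
from h import *
f0=np.load("/tmp/f0.npy"); w,n=np.load("/tmp/wn.npy")
def go(w,n,v): P,R=pose(bottom(1,w,n),A35); manip.move_l(P,R,v)
for w in (.0028,.0033,.0038):
    go(w,n+.0003,.015); f=favg(f0,3); print("w",w,f.round(1),round(manip.current_grip_force(),1))
    if f[1]<4: break
np.save("/tmp/wn.npy",[w,n])
print(manip.current_time())
p,d,X,uv,_=cloud("top"); 
D=X-O; T=np.c_[D@EX,D@EY,D[:,2]]; nn=(T[:,1]-.062)*C+(T[:,2]-.035)*S; ww=-(T[:,1]-.062)*S+(T[:,2]-.035)*C
k=(abs(nn-.01)<.006)&(ww>-.01)&(ww<.17)&(abs(T[:,0]-XT)<.08)&(np.ptp(p[uv[:,1],uv[:,0]].astype(int),axis=1)<25)
print(k.sum(),np.percentile(nn[k],[5,50,95]).round(4),np.percentile(ww[k],[1,99]).round(4),np.percentile(T[k,0],[1,99]).round(4))
import cv2
s=manip.grab_frame("side")[0]
cv2.imwrite("pics/m7.png",np.vstack([cv2.resize(p[170:290,280:400],(480,300)),cv2.resize(s[120:270,300:500],(480,300))])[:,:,::-1])
```

```text
w 0.0028 [-0.3  6.8  2. ] 14.0
w 0.0033 [0.7 1.2 2.8] 13.1
26.225
789 [0.0045 0.0066 0.0093] [0.0089 0.1573] [0.0209 0.1165]
```

View pics/m7.png

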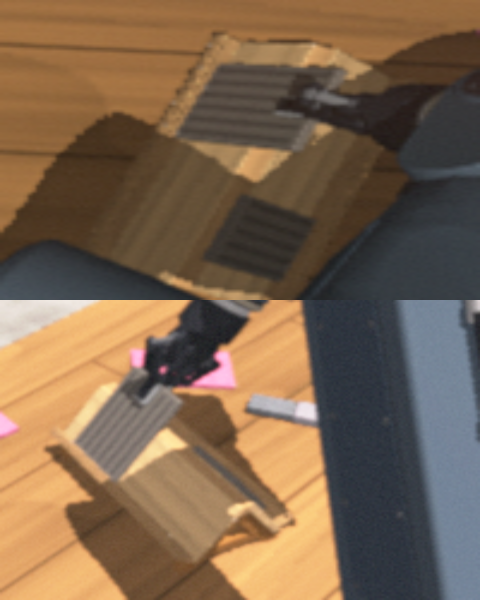

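The tile stands in the ledge corner, square to the board in both views. Contact at w≈3 mm matches the roughly 2 mm stand offset I inferred from the board contacts. I'll load it lightly, release in steps and retreat.

Run:
```python
from h import *
f0=np.load("/tmp/f0.npy"); w,n=np.load("/tmp/wn.npy")
def go(w,n,v): P,R=pose(bottom(1,w,n),A35); manip.move_l(P,R,v)
go(.0030,n+.0003,.01); print(favg(f0,3).round(1))
for o in (.118,.124,.13,.14,.16,.2,.3,.45):
    manip.set_gripper(o,20); 
    if o<.17: print(o,fext(f0).round(1),round(manip.current_grip_force(),1))
manip.dwell(.1); print(fext(f0).round(1))
go(.06,n,.06); go(.14,n,.12)
P=np.array(manip.current_ee_pos()); manip.move_ptp(P-.1*EX+[0,0,.07]+.05*EY,Rt(YAW,0,1))
print(manip.current_time())
p,d,X,uv,_=cloud("wrist"); 
D=X-O; T=np.c_[D@EX,D@EY,D[:,2]]; nn=(T[:,1]-.062)*C+(T[:,2]-.035)*S; ww=-(T[:,1]-.062)*S+(T[:,2]-.035)*C
sat=np.ptp(p[uv[:,1],uv[:,0]].astype(int),axis=1)
k=(abs(nn-.009)<.008)&(ww>-.01)&(ww<.17)&(abs(T[:,0]-XT)<.08)&(sat<25)
A=np.c_[T[k,0],ww[k],np.ones(k.sum())]
print(k.sum(),"n",np.percentile(nn[k],[5,50,95]).round(4),"w",np.percentile(ww[k],[1,99]).round(4),"x",np.percentile(T[k,0],[1,99]).round(4),"slopes",np.linalg.lstsq(A,nn[k],rcond=None)[0].round(4))
k=(abs(nn)<.006)&(ww>.03)&(ww<.085)&(T[:,0]<0)&(T[:,0]>-.12)&(sat>30)
A=np.c_[T[k,0],ww[k],np.ones(k.sum())]; print("board",k.sum(),np.median(nn[k]),np.linalg.lstsq(A,nn[k],rcond=None)[0].round(4))
import cv2
s=manip.grab_frame("side")[0]
cv2.imwrite("pics/m8.png",np.vstack([p[:300,60:540],cv2.resize(s[120:270,300:500],(480,300))])[:,:,::-1])
```

```text
[-0.2  2.8  3.1]
0.118 [-1.3  3.9  3.9] 0.6
0.124 [-0.8  2.5  2.1] 0.0
0.13 [-0.   2.1  1.8] 0.0
0.14 [-0.4  2.6  1.6] 0.0
0.16 [-1.   2.4  1.3] 0.0
[-0.7  1.9  2.1]
31.0917
4684 n [0.0033 0.01   0.0108] w [0.0047 0.1516] x [0.0184 0.1157] slopes [ 0.0155 -0.0164  0.0099]
board 2377 7.428713684650909e-05 [-0.0004 -0.0012  0.0001]
```

View pics/m8.png

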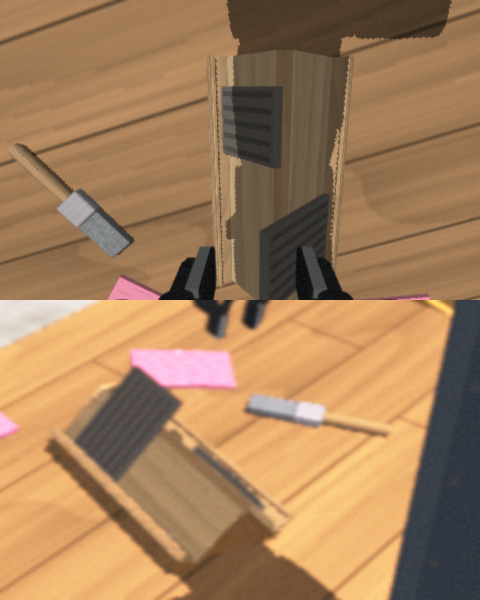

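Ribs face out. The tile stands at face offset 10.0 mm with its top at 151 mm, the same values as its original home pose. The short tile and brush look unmoved. I'm handing in.

```bash
python3 -c "
from bench import manip
print(manip.sign_off(), manip.current_time())"
```

```text
the job is handed in; nothing more can be done
the job is handed in; nothing more can be done
```

The tall tile now stands ribbed side out, flat against the opposite board and home on its ledge, handed in at about 31 s; the first pinch (14 N) slipped off as I lifted, leaving the tile in place, and the second held at about 13 N (14.4 N peak), with about 10 N of contact as it met the ledge.

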